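# Put the dried amber lens away in the dust box

### The arm

A 6-joint arm with a two-finger parallel gripper is mounted at the origin on a cart in front of the work surface, level with it; the furniture and walls round the work are solid. World frame = base frame: x ahead of the robot, y to its left, z up, the work surface at z = 0. Lengths are in m, angles in rad, forces in N, time in s.
With the tool pointing down it reaches from about 0.3 to 1 m from the base axis. Payload 5.1 kg.
Tool frame: the origin (TCP) lies between the finger pads; the fingertips stand 11 mm ahead of it and the grasp point (between the pads) lies 8 mm behind it; z points along the fingers, x is the direction in which the jaws open and shut, and the axes are right-handed (so a half turn about z gives the same grasp; the last joint's range is limited). The gripper opens to 95 mm and grips with 3 to 60 N. Pads are 20 mm wide; open, the fingers measure 119 mm over their backs; the gripper's body (75 mm by 180 mm) begins 59 mm behind the grasp point.
Start: joints at [-1.404, 0.124, 1.65, -0, 1.367, -0.083], TCP at [0.161, -0.63, 0.226] pointing down, gripper open.
Joint ranges: [-2.61, 2.61], [-1.02, 2.33], [0.03, 2.71], [-1.35, 4.49], [0.32, 2.68], [-2.91, 2.91]. Speed limits (rad/s): [2.57, 2.57, 3.14, 3.14, 3.14, 3.14].

### API

Orientations are given as [roll, pitch, yaw] about the fixed x, y, z axes, in that order (R = Rz(yaw) Ry(pitch) Rx(roll)).
In Python, from bench import arm gives the robot as it stands. The module is installed in compiled form; this text tells all that it offers.
- The arm moves only by the tool jog_arm, never from a script. Its argument "deltas" is text: rows parted by semicolons, each of 5 numbers parted by spaces: the finger opening in mm, from 0 to 95.1, then the shift along the tool's x, y, z in units of 50 mm (1.0 is 50 mm), then the turn about the tool's z in units of 6 degrees (1.0 is 6 degrees). A call has 1 to 10 rows; each row shifts and turns the commanded pose from where the row before left it, along the tool's axes as they then stand; what a row does not reach is not made up. A row lasts 1/10 s, in which the tool goes at most 50 mm and 8.59 degrees, less where a joint would pass 70% of its speed; a pose out of reach is approached as far as the arm can. A call is refused whole if a number of a shift passes 1 or a number of a turn 1, either way. A call with a gripper value outside its range is refused whole. The fingers move at their own pace and stop on an object; "grip_force" is the grip in N (left out, the last holds). Time passes only in rows, so rows that do not move let the fingers close. It gives the time, the measured TCP pose, the force and the opening at its end, in the units of the state.
- arm.observe(): the state, without advancing time (a new reading comes with each control period).
- arm.camera(name): name is "scene" or "side" or "wrist"; returns the picture (400x640x3 uint8, red, green, blue); there is no depth.
- arm.camera_model(name): a dict with "fx", "fy", "cx", "cy" (pixels), "eye" and "rotation" of the camera in the world. Camera axes: x right, y up, looking along -z (the intrinsics and any distortion apply to the point x, -y, -z); pixel columns grow to the right and rows downward; lengths in m; the calibration is good to about 2 mm. The wrist camera is an equidistant fisheye: a pixel r from the principal point sees the ray r / f radians off the axis. A picture is of the moment at which its call begins: read the wrist's pose just before it. camera_model takes no time and is no camera call; for the wrist camera it gives the pose at the moment of the call.
- arm.hand_in(): hands the job in, once; it reports no verdict.
Trained networks look in the newest picture that a camera, given by its name, has taken for a name from the list of things; names that differ only in an ending like _2 or _b are one class to them, and where a whole thing is asked for, a point or a joint stands for the part that bears it (a point fixed in the world has none). Each returns a list of dicts, best first, with "score" (0 to 1); they miss things now and then, are a little off and sometimes report something else, mostly with a low value. They report only what shows in the picture. A call takes as long as a camera call. They do not tell look-alikes from the thing itself.
- arm.recognise(camera, query): "rect" ([centre column, centre row, width, height] in pixels, round what is visible of it).
- arm.spot_point(camera, query): "position" ([column, row] in pixels: a listed point, or the origin of a listed thing).
The state is a dict: "time_s": time; "joint_positions": joint angles; "qvel": joint speeds; "joint_torque": joint torques, N m; "ee_pos": TCP position; "tcp_rot": TCP orientation; "contact_force": force on the tool from outside, world axes, zero at the start; "torque": the same for the moment, N m; "opening": opening from 0.0 (shut) to 1.0 (fully open).
Only numpy, scipy, OpenCV 4.12 (cv2) and the standard library are available. Lean on these libraries where they do the work, as an engineer would, in place of code of your own. Each camera call takes 0.05 s, during which the arm holds its last target. There are 200 camera calls.

### The job

The amber lens has dried on the drip stand: put it away. Press on the flat lid of the grey lens box and drag it back towards you until it is fully open, lift the amber lens in its holder up and off its hook, set it down upright in a slot of the rack in the box without dropping it, and slide the lid fully shut again. Leave the green lens hanging where it is.

Things in the scene. Friction and masses are not known exactly. Their poses are not given: they have to be found in the camera images.
- lens_box: Grey lens box, fixed, 150 (x) x 142 (y) x 136 mm high, walls 6 to 8 mm. Origin under its centre, z up; its front (label card) looks to its -x, roughly to the robot. Flat black lid on top. Lips 4 mm high over the lid's sides and rear: mouth 121 mm wide (y), and the shut lid's edges cannot be hooked. Inside, a dark grey foam rack of four ribs along y with three slots between.
- lid (a joint): Slide of the lid, m: 0 shut, 0.1 fully open; opens along the box's -x and stays where left, friction about 1.5 N. Black plate 140 x 129 x 5 mm, top 131 mm above the bench, 5 mm below the rim; no handle: press (5 to 12 N is ample) and drag. Open, its rear edge is 35 mm in front of the box's centre, clear of all slots, and its front 104 mm out beyond the box.
- grip_pad (a point): Centre of the ribbed rubber area (50 x 70 mm) on top of the lid, 131 mm above the bench; moves with the lid. Shut, it lies 28 mm behind the box's centre (box +x); open, 72 mm in front of it. Press down here.
- slot_rear (a point): Middle of the floor of the rack's rear slot, 36 mm behind the box's centre (box +x), 8 mm above the bench. Slots are 12 mm wide (x), 24 mm deep, 128 mm long along the box's y; the ribs' tops are rounded (radius 8 mm), lead into the slots and reach 32 mm above the bench.
- slot_middle (a point): The same for the middle slot, 8 mm behind the box's centre.
- slot_front (a point): The same for the front slot, 20 mm in front of the box's centre (nearest the open lid's edge).
- drip_stand: White drip tray 115 x 200 x 12 mm with steel post and cross bar along its y; fixed. Origin under the line of the two hooks' hanging points, z up. From the cross bar (45 mm behind that line, at the hooks' height) two hooks of 6 mm round rod point to its -x, roughly to the robot, 124 mm apart.
- hook_left (a point): On the centre line of the left hook's rod (stand +y), where a holder hangs, 125 mm above the bench. The upturned tip is 17 mm in front (stand -x), its top 12 mm above the rod's centre line.
- hook_right (a point): The same for the right hook (stand -y).
- amber_holder: Round amber lens (43 mm) in a black upright plastic holder, about 40 g, 8 mm thick (x), 113 mm tall, flat foot 52 mm wide (y). Hangs on one of the hooks, its x along the hook as the stand's x. Origin: centre of the foot's underside; z up. Lens up to z = 54 mm; an eye (opening 16 mm wide, z = 63 to 89 mm) that hangs over the hook; on top a solid grip block, z = 89 to 113 mm.
- amber_grip (a point): Centre of the amber holder's grip block (28 mm wide in y, 8 mm thick), 101 mm above its origin; take it from above across the 28 mm. To unhook, raise it 10 to 19 mm (14 is best: higher, the eye's lower bar meets the rod), then draw it along the hook to the stand's -x by 35 mm or more.
- green_holder: The same holder with a green lens, on the other hook; leave it hanging.
Things that resemble listed ones, but are neither listed nor needed, are in the scene too. Leave any white look-alike of the amber_holder alone.

How it is judged:
On the way, in this order (a step that is already met when the one before it is completed fails the run):
1. the lid is dragged open (at least 90 mm) (value of joint lid above 0.09 m), for 0.2 s.
2. the amber lens stands upright in a slot of the rack, released (x of amber_holder in the frame of lens_box between -0.06 and 0.06 m and y of amber_holder in the frame of lens_box between -0.06 and 0.06 m and z of amber_holder in the frame of lens_box below 0.014 m and angle between amber_holder's own z axis and vertical below 0.3 rad and contact force between amber_holder and the fingers below 0.1 N), for 0.2 s.
At the end, for the whole second after the job is handed in: The lid is shut to within 5 mm; the amber holder stands in a slot of the box's rack, its foot within 6 mm of the slot floor, within 0.3 rad of upright, at rest; the green holder hangs on its hook within 25 mm of where it was (value of joint lid below 0.005 m and x of amber_holder in the frame of lens_box between -0.06 and 0.06 m and y of amber_holder in the frame of lens_box between -0.06 and 0.06 m and z of amber_holder in the frame of lens_box below 0.014 m and angle between amber_holder's own z axis and vertical below 0.3 rad and linear speed of amber_holder below 0.02 m/s and distance of green_holder from where it was at the start of the episode below 0.025 m); the robot touches nothing.
It fails at once if the amber lens is dropped: falls faster than 0.45 m/s while not held (a fall of more than about 1 cm) (contact force between amber_holder and the fingers below 0.05 N and linear speed of amber_holder above 0.45 m/s).
It fails at once if the green lens is knocked off its hook or away by more than 50 mm (distance of green_holder from where it was at the start of the episode above 0.05 m).
It also fails if it takes over 61 s, if anything falls off the work surface, if the arm or the gripper's body presses on something with over 40 N, if the wrist force passes 120 N, or if a joint passes its speed limit or range.

## Working session

There is one attempt and no reset: what is moved stays moved. The work goes in short steps, Python scripts to look and compute and a tool call to move; the robot and the scene stay as the last step left them, time stands still between calls to the robot, and variables do not carry over. Pictures are saved under pics/ and viewed, about 8 in all and at most 12, crops included, and the job is handed in when it is done.

Besides the shell and the picture viewer there is one more tool, called after ">>>" as name(argument=value, ...) on one line, values as JSON. jog_arm: Moves the arm, as the interface text tells. Its arguments: {"type":"object","properties":{"deltas":{"type":"string"},"grip_force":{"type":"number"}},"required":["deltas"]}

```bash
mkdir -p pics; cat > h.py <<'E'
import numpy as np, cv2
from scipy.optimize import least_squares
from scipy.spatial.transform import Rotation as R
from bench import arm
def pix(m,P,fish=False):
    P=np.atleast_2d(P); c=(P-np.array(m["eye"]))@np.array(m["rotation"])
    x,y,z=c[:,0],-c[:,1],-c[:,2]
    if fish:
        r=np.hypot(x,y)+1e-12; t=np.arctan2(r,z); x,y=x/r*t,y/r*t
    else: x,y=x/z,y/z
    return np.c_[m["fx"]*x+m["cx"],m["fy"]*y+m["cy"]]
def ray(m,uv,fish=False):
    x=(uv[0]-m["cx"])/m["fx"]; y=(uv[1]-m["cy"])/m["fy"]
    if fish:
        t=np.hypot(x,y); d=np.array([x/t*np.sin(t),-y/t*np.sin(t),-np.cos(t)])
    else: d=np.array([x,-y,-1.])
    return np.array(m["rotation"])@d
def atz(m,uv,z,fish=False):
    d=ray(m,uv,fish); e=np.array(m["eye"]); return e+d*(z-e[2])/d[2]
def tri(obs):
    A=np.zeros((3,3));b=np.zeros(3);L=[]
    for m,uv,f in obs:
        d=ray(m,uv,f); d/=np.linalg.norm(d); M=np.eye(3)-np.outer(d,d); A+=M; b+=M@np.array(m["eye"]); L.append(M)
    p=np.linalg.solve(A,b); return p,[float(np.linalg.norm(M@(p-np.array(o[0]["eye"])))*1000) for M,o in zip(L,obs)]
def save(im,n): cv2.imwrite("pics/"+n,cv2.cvtColor(im,cv2.COLOR_RGB2BGR))
E
python3 - <<'E'
from h import *
np.set_printoptions(precision=3,suppress=True)
print(arm.observe())
ms={}
for c in("scene","side","wrist"):
    ms[c]=arm.camera_model(c); print(c,np.array(ms[c]["eye"]))
    save(arm.camera(c),c+".png")
Z=dict(grip_pad=.131,slot_middle=.008,hook_left=.125,hook_right=.125,amber_grip=.115,lens_box=0,drip_stand=0)
for q in Z:
    for c in("scene","side","wrist"):
        r=arm.spot_point(c,q)
        for d in r[:4]: print(q,c,np.round(d["position"]),round(d["score"],2),atz(ms[c],d["position"],Z[q],c=="wrist"))
im=[cv2.imread(f"pics/{c}.png") for c in("scene","side")]
E
```

```text
{'time_s': 0.0, 'joint_positions': array([-1.404,  0.124,  1.652,  0.   ,  1.368, -0.083]), 'qvel': array([-0.001, -0.001,  0.001,  0.001,  0.002,  0.   ]), 'joint_torque': array([ -0.001, -41.76 , -35.994,   0.077,   0.049,  -0.   ]), 'ee_pos': array([ 0.161, -0.629,  0.224]), 'tcp_rot': array([-3.141,  0.002, -1.321]), 'contact_force': array([ 0.536,  0.288, -0.371]), 'torque': array([ 0.035, -0.017, -0.025]), 'opening': 1.0000346570321246}
scene [0.978 0.583 0.713]
side [ 0.669 -0.258  0.817]
wrist [ 0.238 -0.611  0.384]Traceback (most recent call last):
  File "<stdin>", line 12, in <module>
  File "h.py", line 19, in atz
    d=ray(m,uv,fish); e=np.array(m["eye"]); return e+d*(z-e[2])/d[2]
                                                                ~^^^
IndexError: invalid index to scalar variable.
```

```bash
sed -i 's/np.array(m\["rotation"\])/rot(m)/g' h.py; cat >> h.py <<'E'
def rot(m):
    r=np.array(m["rotation"],float); return r if r.shape==(3,3) else R.from_euler("xyz",r).as_matrix()
E
python3 - <<'E'
from h import *
np.set_printoptions(precision=3,suppress=True)
ms={c:arm.camera_model(c) for c in("scene","side","wrist")}
print(ms["scene"])
Z=dict(grip_pad=.131,slot_middle=.008,hook_left=.125,hook_right=.125,amber_grip=.115,lens_box=0,drip_stand=0)
for q in Z:
    for c in ms:
        r=arm.spot_point(c,q)
        for d in r[:4]: print(q,c,np.round(d["position"]),round(d["score"],2),atz(ms[c],d["position"],Z[q],c=="wrist"))
E
```

```text
{'fx': 422.20658496133734, 'fy': 422.20658496133734, 'cx': 321.561700010244, 'cy': 195.9129142573046, 'eye': array([0.978, 0.583, 0.713]), 'rotation': array([0.778, 0.008, 2.332])}
grip_pad side [306. 290.] 0.61 [ 0.57  -0.049  0.131]
slot_middle scene [354. 209.] 0.58 [0.457 0.181 0.008]
slot_middle side [340. 144.] 0.46 [0.508 0.384 0.008]
slot_middle side [339. 158.] 0.24 [0.52  0.341 0.008]
hook_left scene [415. 234.] 0.59 [0.516 0.368 0.125]
hook_left side [345. 115.] 0.6 [0.519 0.377 0.125]
hook_right scene [356. 209.] 0.75 [0.542 0.253 0.125]
hook_right scene [238. 147.] 0.52 [ 0.577 -0.059  0.125]
hook_right scene [246. 188.] 0.19 [0.648 0.056 0.125]
hook_right side [334. 162.] 0.59 [0.535 0.24  0.125]
amber_grip scene [356. 202.] 0.6 [0.52  0.235 0.115]
amber_grip scene [336. 172.] 0.55 [0.48  0.146 0.115]
amber_grip scene [413. 237.] 0.45 [0.516 0.366 0.115]
amber_grip side [290. 194.] 0.9 [0.469 0.138 0.115]
amber_grip side [338. 154.] 0.61 [0.535 0.271 0.115]
lens_box scene [256. 183.] 0.64 [ 0.549 -0.054  0.   ]
lens_box side [299. 308.] 0.76 [ 0.55 -0.05  0.  ]
lens_box side [339. 169.] 0.68 [0.528 0.311 0.   ]
drip_stand scene [375. 259.] 0.88 [0.53  0.301 0.   ]
drip_stand scene [356. 207.] 0.46 [0.444 0.179 0.   ]
drip_stand side [340. 170.] 0.94 [ 0.531  0.311 -0.   ]
```

View pics/scene.png

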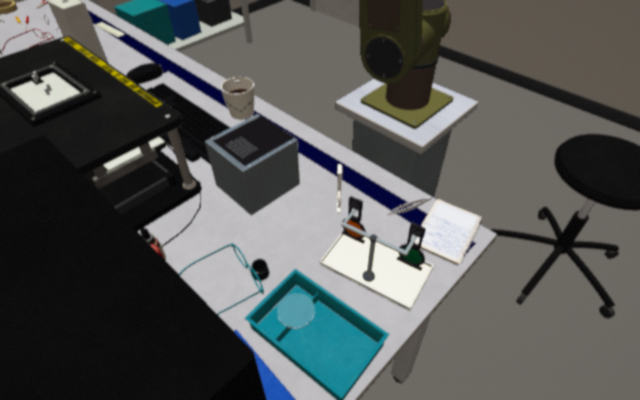

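View pics/side.png

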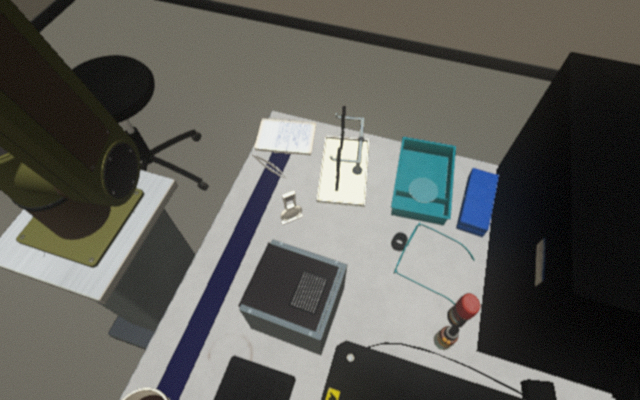

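```bash
python3 - <<'E'
from h import *
a=cv2.imread("pics/side.png");b=cv2.imread("pics/scene.png")
f=lambda i,x,y,w,h:cv2.resize(i[y:y+h,x:x+w],(400,300),interpolation=cv2.INTER_CUBIC)
cv2.imwrite("pics/crop1.png",np.vstack([np.hstack([f(a,230,225,130,98),f(a,270,90,130,98)]),np.hstack([f(b,195,100,130,98),f(b,310,160,130,98)])]))
E
```

```text
(no output)
```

View pics/crop1.png

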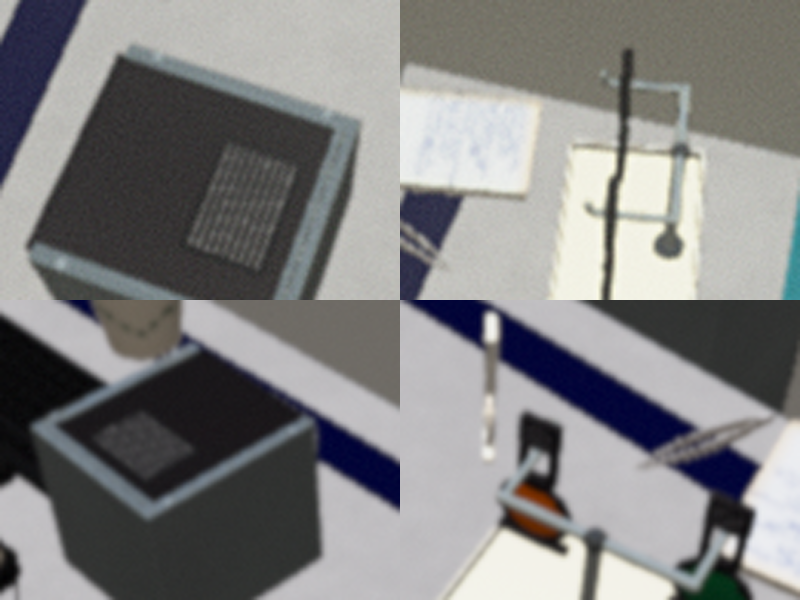

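```bash
python3 - <<'E'
from h import *
np.set_printoptions(precision=3,suppress=True)
ms={c:arm.camera_model(c) for c in("scene","side")}
def fit(L,x0):
    def W(p,q):
        c,s=np.cos(p[2]),np.sin(p[2]); return [p[0]+c*q[0]-s*q[1],p[1]+s*q[0]+c*q[1],q[2]]
    f=lambda p:np.concatenate([(pix(ms[c],W(p,q))[0]-uv) for c,uv,q in L])
    r=least_squares(f,x0,loss="soft_l1"); print(r.x); print(f(r.x).reshape(-1,2)); return r.x,W
p,W=fit([("side",(347.3,264),(.075,.071,.136)),("side",(272.2,239.6),(-.075,.071,.136)),("side",(240.4,304.6),(-.075,-.071,.136)),
("scene",(243.1,170.8),(.075,.071,.136)),("scene",(297.7,140.3),(-.075,.071,.136)),("scene",(205.7,141.6),(.075,-.071,.136)),("side",(309,292),(.028,0,.131))],[.55,-.05,0])
for n,q in dict(pad=(.028,0,.131),r=(.036,0,.008),m=(.008,0,.008),f=(-.02,0,.008)).items(): print(n,np.array(W(p,q)))
p,W=fit([("side",(362.6,118.6),(.045,.062,.125)),("side",(359.4,160.9),(.045,-.062,.125)),("side",(336.6,114.7),(-.017,.062,.136)),("side",(331.8,157.6),(-.017,-.062,.136)),("scene",(404.9,252),(.045,.062,.125)),("scene",(343.5,223.4),(.045,-.062,.125))],[.53,.31,0])
for n,q in dict(hr=(0,-.062,.125),hl=(0,.062,.125)).items(): print(n,np.array(W(p,q)))
E
```

```text
[ 0.549 -0.047 -0.054]
[[ 0.38  -0.868]
 [ 0.523 -2.962]
 [-2.382  2.002]
 [-0.724 -0.014]
 [ 0.081 -0.977]
 [-1.096 -1.806]
 [ 0.284 -1.382]]
pad [ 0.576 -0.049  0.131]
r [ 0.584 -0.049  0.008]
m [ 0.556 -0.048  0.008]
f [ 0.529 -0.046  0.008]
[0.53  0.309 0.21 ]
[[-0.165  0.309]
 [ 0.289  0.598]
 [-0.558 -1.104]
 [-0.546 -1.509]
 [ 0.02   0.116]
 [-1.15   0.49 ]]
hr [0.543 0.248 0.125]
hl [0.517 0.369 0.125]
```

```bash
cat >> h.py <<'E'
def go(t,n=1,yaw=None,cur=None):
    s=arm.observe(); p=s["ee_pos"] if cur is None else cur; y=s["tcp_rot"][2] if yaw is None else yaw
    d=np.array(t)-p; c,k=np.cos(y),np.sin(y)
    print("per row",np.round(np.array([d@[c,k,0],d@[k,-c,0],-d[2]])/.05/n,3),"yaw",round(s["tcp_rot"][2],3),"pos",np.round(s["ee_pos"],4),"t",s["time_s"])
E
python3 - <<'E'
from h import *
go([.56,-.05,.29],20,-1.321); go([.56,-.05,.29],1,-1.321)
E
```

```text
per row [-0.463 -0.53  -0.064] yaw -1.321 pos [ 0.1607 -0.6298  0.2256] t 1.3
per row [ -9.262 -10.606  -1.287] yaw -1.321 pos [ 0.1607 -0.6298  0.2256] t 1.3
```

>>> jog_arm(deltas="0 0 0 -0.5 0;0 0 0 -0.7 0;0 -0.5 -0.5 0 0;0 -0.5 -0.55 0 0;0 -0.5 -0.55 0 0;0 -0.5 -0.55 0 0;0 -0.5 -0.55 0 0;0 -0.5 -0.6 0 0;0 -0.5 -0.6 0 0;0 -0.5 -0.6 0 0")

```text
time_s: 2.3
ee_pos: [0.3299, -0.3791, 0.2859]
tcp_rot: [-3.141, -0.001, -1.321]
contact_force: [1.5, 0.6, 0.1]
opening: 0.215
```

>>> jog_arm(deltas="0 -0.5 -0.6 0 0;0 -0.5 -0.6 0 0;0 -0.5 -0.6 0 0;0 -0.5 -0.6 0 0;0 -0.5 -0.6 0 0;0 -0.5 -0.6 0 0;0 -0.5 -0.6 0 0;0 -0.5 -0.6 0 0;0 0 0 0 0")

```text
time_s: 3.2
ee_pos: [0.5139, -0.1241, 0.2857]
tcp_rot: [-3.141, 0.001, -1.316]
contact_force: [-0.0, -0.3, 0.0]
opening: 0.002
```

```bash
python3 - <<'E'
from h import *
np.set_printoptions(precision=3,suppress=True)
m=arm.camera_model("wrist"); save(arm.camera("wrist"),"w1.png")
for q,z in dict(grip_pad=.131,hook_left=.125,hook_right=.125,amber_grip=.14).items():
    for d in arm.spot_point("wrist",q)[:3]: print(q,np.round(d["position"]),round(d["score"],2),atz(m,d["position"],z,True))
def W(p,q):
    c,s=np.cos(p[2]),np.sin(p[2]); return [p[0]+c*q[0]-s*q[1],p[1]+s*q[0]+c*q[1],q[2]]
im=cv2.cvtColor(cv2.imread("pics/w1.png"),1)if 0 else cv2.imread("pics/w1.png")
big=cv2.resize(im,(800,500))
for p,L,c in(((.549,-.047,-.054),[(a*.075,b*.071,.136)for a in(-1,1)for b in(-1,1)]+[(.028,0,.131)],(0,0,255)),((.53,.309,.21),[(a,b*.062,.125)for a in(0,.045)for b in(-1,1)]+[(-.017,-.062,.136)],(0,255,0))):
    for q in L:
        u=pix(m,W(p,q),True)[0]; print(q,u); cv2.drawMarker(big,tuple(int(round(v*1.25)) for v in u),c,0,12,1)
cv2.imwrite("pics/w1b.png",big)
go([.576,-.049,.175])
E
```

```text
grip_pad [263. 112.] 0.89 [ 0.576 -0.049  0.131]
hook_left [ 13. 110.] 0.69 [0.518 0.366 0.125]
hook_right [ 55. 100.] 0.61 [0.543 0.254 0.125]
amber_grip [117. 165.] 0.86 [0.483 0.113 0.14 ]
amber_grip [ 49. 101.] 0.58 [0.543 0.251 0.14 ]
(-0.075, -0.071, 0.136) [299.977 223.82 ]
(-0.075, 0.071, 0.136) [178.48 185.43]
(0.075, -0.071, 0.136) [344.644  86.522]
(0.075, 0.071, 0.136) [211.331  50.123]
(0.028, 0, 0.131) [263.034 110.426]
(0, -0.062, 0.125) [ 57.264 100.681]
(0, 0.062, 0.125) [ 11.869 109.947]
(0.045, -0.062, 0.125) [57.871 68.143]
(0.045, 0.062, 0.125) [11.87  81.581]
(-0.017, -0.062, 0.136) [ 52.032 113.625]
per row [-1.219 -1.633  2.214] yaw -1.322 pos [ 0.512 -0.128  0.286] t 3.45
```

View pics/w1b.png

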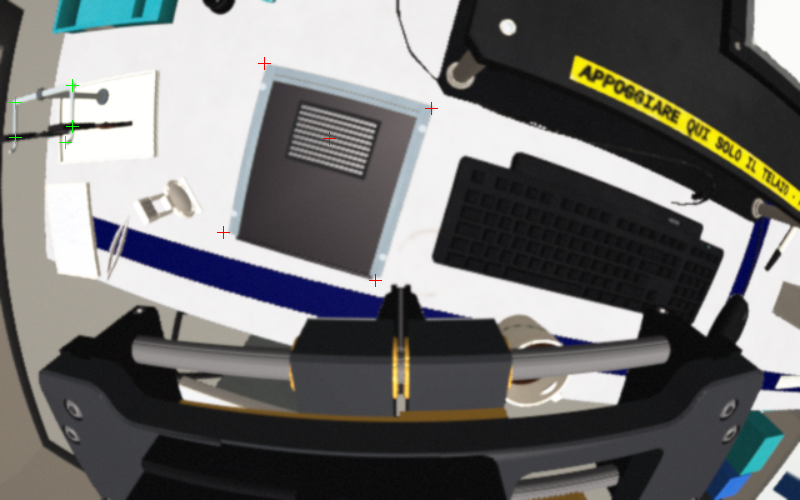

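>>> jog_arm(deltas="0 -0.6 -0.8 0.3 0;0 -0.62 -0.83 0.5 0;0 0 0 0.7 0;0 0 0 0.7 0;0 0 0 0.3 0;0 0 0 0.1 0;0 0 0 0 0")

```text
time_s: 4.15
ee_pos: [0.5707, -0.0558, 0.16]
tcp_rot: [-3.141, -0.0, -1.322]
contact_force: [0.7, 1.0, 0.1]
opening: 0.004
```

```bash
python3 - <<'E'
from h import *
def W(p,q):
    c,s=np.cos(p[2]),np.sin(p[2]); return [p[0]+c*q[0]-s*q[1],p[1]+s*q[0]+c*q[1],q[2]]
# w1 wrist camera pose relative to TCP (rigid): reconstruct from current pose offset
m=arm.camera_model("wrist"); s=arm.observe(); 
d=np.array([.512,-.128,.286])-s["ee_pos"]; m=dict(m); m["eye"]=np.array(m["eye"])+d
L=[((265,64),(.075,.071)),((432,103),(.075,-.071)),((380,278),(-.075,-.071)),((235,238),(-.075,.071))]
f=lambda p:np.concatenate([pix(m,W(p,(*q,.136)),True)[0]-np.array(u)/1.25 for u,q in L])
r=least_squares(f,[.549,-.047,-.05]); print(r.x,np.round(f(r.x),1),s["ee_pos"],s["tcp_rot"][2])
E
```

```text
[ 0.54820947 -0.05526214 -0.01687054] [-0.7  1.2  0.8  0.6  3.4 -0.2 -4.1 -1.4] [ 0.57067929 -0.05575091  0.15998787] -1.322313791730204
```

>>> jog_arm(deltas="0 0 0 0.2 0;0 0 0 0.1 0;0 0 0 0.04 0;0 0 0 0 0")

```text
time_s: 4.55
ee_pos: [0.5706, -0.0549, 0.1426]
tcp_rot: [3.142, 0.0, -1.321]
contact_force: [0.1, 0.1, -1.1]
opening: 0.005
```

>>> jog_arm(deltas="0 0 0 0.02 0;0 0 0 0.02 0;0 0 0 0 0;0 0 0 0 0")

```text
time_s: 4.95
ee_pos: [0.5716, -0.055, 0.1423]
tcp_rot: [-3.139, -0.001, -1.321]
contact_force: [-1.1, 0.6, 5.6]
opening: 0.003
```

>>> jog_arm(deltas="0 0 0 0.02 0;0 -0.03 0.1 0 0;0 -0.06 0.19 0 0;0 -0.06 0.19 0 0;0 -0.06 0.19 0 0;0 0 0 0 0")

```text
time_s: 5.55
ee_pos: [0.5365, -0.0536, 0.1422]
tcp_rot: [-3.138, -0.003, -1.321]
contact_force: [-2.4, -0.9, 6.9]
opening: 0.006
```

>>> jog_arm(deltas="0 -0.06 0.19 0 0;0 -0.06 0.19 0 0;0 -0.06 0.19 0 0;0 -0.06 0.19 0 0;0 -0.06 0.19 0 0;0 -0.06 0.19 0 0;0 -0.06 0.19 0 0;0 0 0 0 0")

```text
time_s: 6.35
ee_pos: [0.4671, -0.0502, 0.1422]
tcp_rot: [-3.137, -0.004, -1.321]
contact_force: [-1.8, -2.6, 8.5]
opening: 0.003
```

```bash
python3 - <<'E'
from h import *
print(arm.observe()["contact_force"])
a=arm.camera("side"); save(a,"s2.png"); m=arm.camera_model("side")
for d in arm.spot_point("side","grip_pad")[:2]: print(d,atz(m,d["position"],.131))
cv2.imwrite("pics/s2c.png",cv2.resize(cv2.imread("pics/s2.png")[200:360,180:380],(750,600),interpolation=cv2.INTER_CUBIC))
E
```

```text
[-1.78944604 -2.64185108  8.47887186]
{'position': [258.8, 271.3], 'score': 0.85} [ 0.47766792 -0.04263443  0.131     ]
```

View pics/s2c.png

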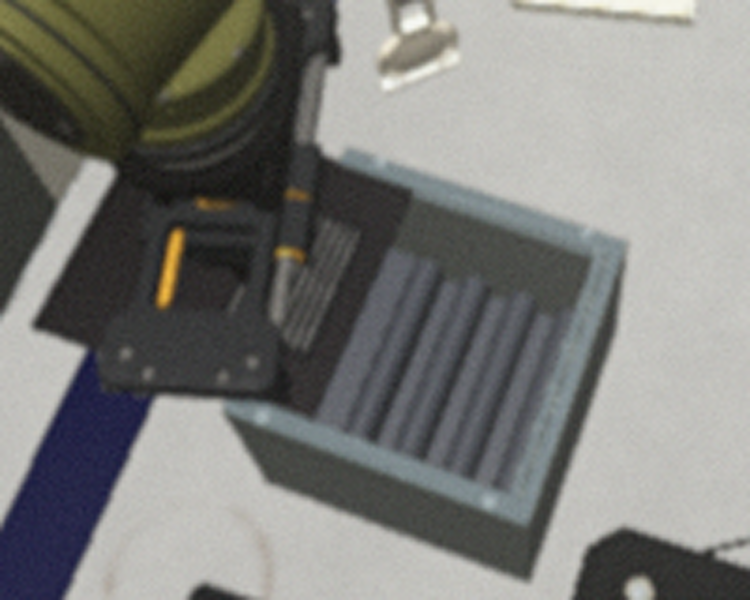

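>>> jog_arm(deltas="0 -0.06 0.19 0 0;0 -0.06 0.19 0 0;0 0 0 0 0;0 0 0 0 0")

```text
time_s: 6.85
ee_pos: [0.4478, -0.0484, 0.1422]
tcp_rot: [-3.137, -0.003, -1.321]
contact_force: [-0.1, -0.5, 8.5]
opening: 0.009
```

```bash
python3 - <<'E'
from h import *
a=arm.camera("side"); save(a,"s3.png"); m=arm.camera_model("side")
for d in arm.spot_point("side","grip_pad")[:2]: print(d,atz(m,d["position"],.131))
E
```

```text
{'position': [256.8, 275.0], 'score': 0.89} [ 0.47695062 -0.05023768  0.131     ]
{'position': [338.8, 158.2], 'score': 0.53} [0.54262492 0.24764312 0.131     ]
```

```bash
python3 - <<'E'
from h import *
go([.47,.2,.27])
E
```

```text
per row [-4.705 -1.658 -2.556] yaw -1.321 pos [ 0.4478 -0.0484  0.1422] t 6.95
```

>>> jog_arm(deltas="0 0 0 -0.1 0;0 0 0 -0.5 0;0 0 0 -0.9 0;0 0 0 -0.9 0;0 0 0 0 0")

```text
time_s: 7.45
ee_pos: [0.449, -0.0486, 0.267]
tcp_rot: [-3.131, -0.006, -1.321]
contact_force: [-0.0, -1.2, 0.5]
opening: 0.001
```

>>> jog_arm(deltas="20 -0.5 -0.2 0 0;40 -0.7 -0.24 0 0;60 -0.7 -0.24 0 0;60 -0.7 -0.24 0 0;60 -0.7 -0.24 0 0;60 -0.7 -0.24 0 0;60 -0.7 -0.24 0 0;60 0 0 0 0;60 0 0 0 0")

```text
time_s: 8.35
ee_pos: [0.4668, 0.2002, 0.2584]
tcp_rot: [3.139, -0.001, -1.319]
contact_force: [0.8, 0.2, -0.5]
opening: 0.631
```

```bash
python3 - <<'E'
from h import *
np.set_printoptions(precision=3,suppress=True)
print(arm.observe()["ee_pos"],arm.observe()["tcp_rot"])
m=arm.camera_model("wrist"); save(arm.camera("wrist"),"w2.png")
for q,z in dict(hook_left=.125,hook_right=.125,amber_grip=.14,amber_holder=.04,slot_middle=.008).items():
    for d in arm.spot_point("wrist",q)[:3]: print(q,np.round(d["position"]),round(d["score"],2),atz(m,d["position"],z,True))
big=cv2.resize(cv2.imread("pics/w2.png"),(800,500))
cv2.imwrite("pics/w2b.png",big)
E
```

```text
[0.467 0.2   0.258] [ 3.139 -0.001 -1.319]
hook_left [168. 101.] 0.74 [0.521 0.372 0.125]
hook_right [287. 106.] 0.78 [0.539 0.25  0.125]
hook_right [170. 105.] 0.56 [0.518 0.369 0.125]
amber_grip [286. 103.] 0.64 [0.542 0.25  0.14 ]
amber_grip [370. 196.] 0.6 [0.478 0.154 0.14 ]
amber_grip [288. 106.] 0.58 [0.54  0.248 0.14 ]
amber_holder [360. 177.] 0.97 [0.476 0.15  0.04 ]
amber_holder [296. 106.] 0.92 [0.542 0.249 0.04 ]
slot_middle [502. 156.] 0.96 [ 0.56  -0.059  0.008]
```

View pics/w2b.png

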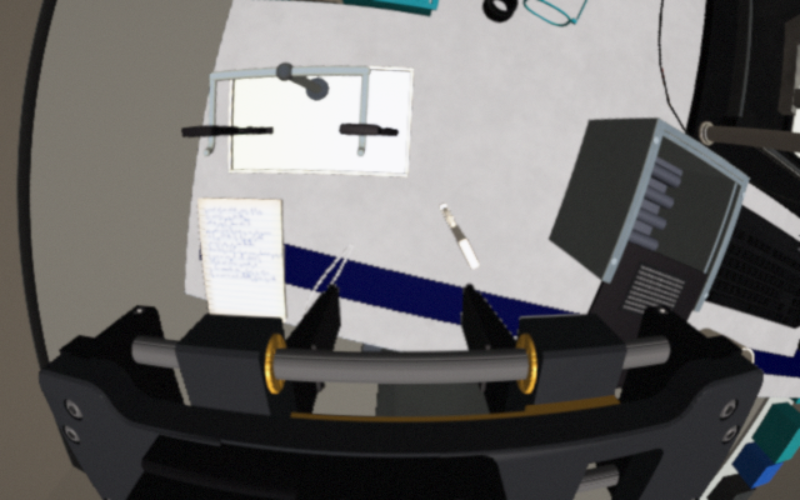

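>>> jog_arm(deltas="60 0 0 0 0.6;60 0 0 0 0")

```text
time_s: 8.85
ee_pos: [0.4676, 0.1993, 0.2597]
tcp_rot: [-3.141, -0.0, -1.385]
contact_force: [-0.3, 0.2, -0.4]
opening: 0.632
```

```bash
python3 - <<'E'
from h import *
go([.542,.2495,.20])
E
```

```text
per row [-0.711 -1.649  1.194] yaw -1.385 pos [0.4676 0.1993 0.2597] t 8.85
```

>>> jog_arm(deltas="60 -0.35 -0.55 0 0;60 -0.36 -0.55 0 0;60 0 -0.55 0.2 0;60 0 0 0.5 0;60 0 0 0.5 0;60 0 0 0 0")

```text
time_s: 9.45
ee_pos: [0.5397, 0.249, 0.1949]
tcp_rot: [3.133, -0.001, -1.383]
contact_force: [-0.0, 0.6, -0.9]
opening: 0.628
```

```bash
python3 - <<'E'
from h import *
np.set_printoptions(precision=3,suppress=True)
go([.542,.2495,.135])
m=arm.camera_model("wrist"); save(arm.camera("wrist"),"w3.png")
for q,z in dict(hook_right=.125,amber_grip=.14).items():
    for d in arm.spot_point("wrist",q)[:3]: print(q,np.round(d["position"]),round(d["score"],2),atz(m,d["position"],z,True))
cv2.imwrite("pics/w3b.png",cv2.resize(cv2.imread("pics/w3.png")[50:350,120:520],(800,600)))
print(pix(m,arm.observe()["ee_pos"]+[0,0,.008],True))
E
```

```text
per row [-0.002 -0.047  1.198] yaw -1.383 pos [0.54  0.249 0.195] t 9.45
hook_right [320. 212.] 0.83 [0.54  0.248 0.125]
hook_right [318. 214.] 0.36 [0.538 0.249 0.125]
amber_grip [319. 215.] 0.59 [0.543 0.249 0.14 ]
[[317.344 259.971]]
```

View pics/w3b.png

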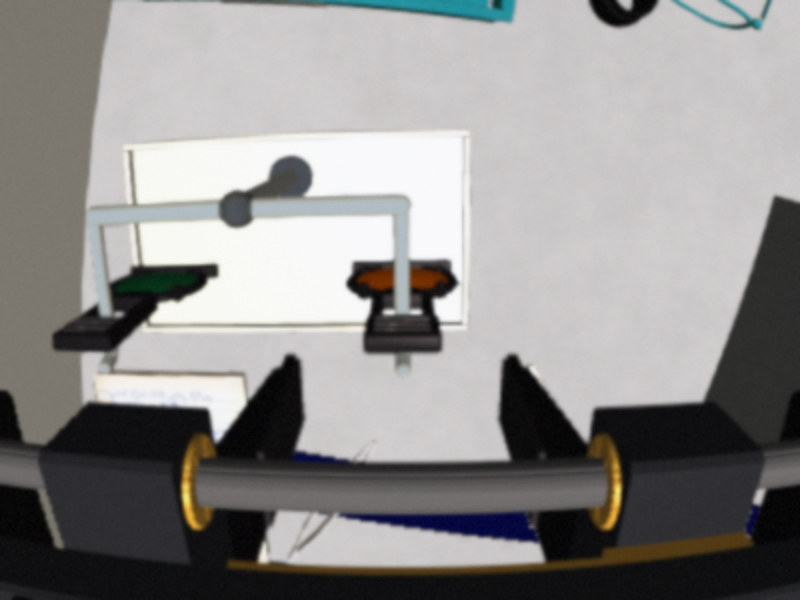

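>>> jog_arm(deltas="60 0 -0.04 0.3 0;60 0 0 0.4 0;60 0 0 0.3 0;60 0 0 0.18 0;60 0 0 0 0;60 0 0 0 0")

```text
time_s: 10.2
ee_pos: [0.5441, 0.2506, 0.1409]
tcp_rot: [-3.141, 0.0, -1.384]
contact_force: [-0.4, 1.1, -0.2]
opening: 0.627
```

>>> jog_arm(deltas="35 0 0 0 0;22 0 0 0 0;20 0 0 0 0;20 0 0 0 0;20 0 0 0 0;20 0 0 0 0;20 0 0 0 0", grip_force=12)

```text
time_s: 10.9
ee_pos: [0.544, 0.2506, 0.1408]
tcp_rot: [-3.141, -0.0, -1.384]
contact_force: [-1.2, 0.2, 2.5]
opening: 0.291
```

>>> jog_arm(deltas="20 0 0 -0.1 0;20 0 0 -0.1 0;20 0 0 -0.08 0;20 0 0 0 0;20 0 0 0 0")

```text
time_s: 11.4
ee_pos: [0.5439, 0.2506, 0.1548]
tcp_rot: [-3.141, 0.0, -1.384]
contact_force: [-0.6, 0.4, -0.8]
opening: 0.293
```

>>> jog_arm(deltas="20 0 0.15 0 0;20 0 0.2 0 0;20 0 0.2 0 0;20 0 0.2 0 0;20 0 0.25 0 0;20 0 0.3 0 0;20 0 0 0 0")

```text
time_s: 12.1
ee_pos: [0.4781, 0.2382, 0.1543]
tcp_rot: [3.141, -0.0, -1.383]
contact_force: [-0.3, -0.2, 0.0]
opening: 0.292
```

>>> jog_arm(deltas="20 0 0 -0.2 0;20 0 0 -0.5 0;20 0 0 -0.7 0;20 0 0 -0.7 0;20 0 0 -0.7 0;20 0 0 -0.3 0;20 0 0 0 0")

```text
time_s: 12.8
ee_pos: [0.4815, 0.239, 0.3131]
tcp_rot: [-3.135, 0.001, -1.384]
contact_force: [0.1, -0.2, -0.6]
opening: 0.291
```

```bash
python3 - <<'E'
from h import *
np.set_printoptions(precision=3,suppress=True)
m=arm.camera_model("wrist"); save(arm.camera("wrist"),"w4.png")
save(arm.camera("scene"),"sc4.png")
w=cv2.resize(cv2.imread("pics/w4.png"),(800,500)); cv2.imwrite("pics/w4b.png",w)
for q in("amber_holder","green_holder"): print(q,[(d["position"],d["score"]) for d in arm.spot_point("scene",q)[:3]],[(d["position"],d["score"]) for d in arm.spot_point("wrist",q)[:3]])
for q,z in dict(slot_rear=.008,slot_middle=.008,slot_front=.008,grip_pad=.131,lens_box=0).items():
    for d in arm.spot_point("wrist",q)[:2]: print(q,np.round(d["position"]),round(d["score"],2),atz(m,d["position"],z,True))
E
```

```text
amber_holder [([374.0, 157.8], 0.77), ([335.8, 204.4], 0.49), ([274.2, 126.6], 0.33)] [([317.3, 202.8], 0.96), ([378.2, 179.8], 0.8), ([522.6, 224.6], 0.37)]
green_holder [([407.5, 265.1], 0.68)] [([491.4, 171.0], 0.74), ([233.4, 129.6], 0.56)]
slot_rear [501. 138.] 0.9 [ 0.589 -0.052  0.008]
slot_middle [234. 127.] 0.66 [0.515 0.379 0.008]
slot_front [491. 170.] 0.91 [ 0.532 -0.047  0.008]
grip_pad [521. 226.] 0.88 [ 0.476 -0.046  0.131]
grip_pad [232. 129.] 0.16 [0.524 0.347 0.131]
lens_box [492. 159.] 0.75 [ 0.549 -0.048  0.   ]
```

View pics/w4b.png

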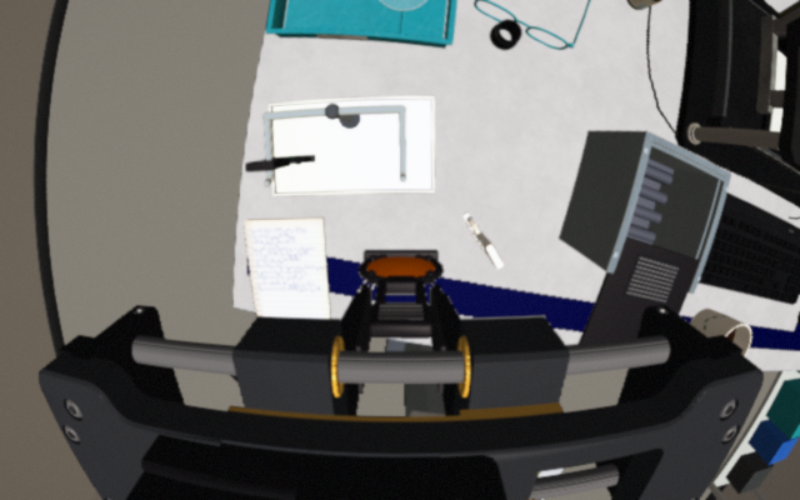

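>>> jog_arm(deltas="20 0 0 0 0.8;20 0 0 0 0.8;20 0 0 0 0.6;20 0 0 0 0")

```text
time_s: 13.75
ee_pos: [0.48, 0.2385, 0.3095]
tcp_rot: [3.142, 0.0, -1.614]
contact_force: [0.1, 0.8, -0.6]
opening: 0.292
```

```bash
python3 - <<'E'
from h import *
go([.557,-.048,.29],10)
E
```

```text
per row [ 0.566 -0.179  0.039] yaw -1.614 pos [0.48   0.2385 0.3095] t 13.75
```

>>> jog_arm(deltas="20 0.3 0 0 0;20 0.6 -0.2 0 0;20 0.6 -0.2 0 0;20 0.6 -0.2 0.1 0;20 0.6 -0.2 0.1 0;20 0.6 -0.2 0.1 0;20 0.6 -0.2 0.1 0;20 0.6 -0.2 0 0;20 0.6 -0.2 0 0;20 0.55 -0.2 0 0")

```text
time_s: 14.75
ee_pos: [0.5573, -0.05, 0.2896]
tcp_rot: [3.142, -0.0, -1.614]
contact_force: [0.6, 0.0, -0.8]
opening: 0.29
```

>>> jog_arm(deltas="20 0.3 0 0 0;20 0.3 0 0 0;20 0 0 0 0;20 0 0 0 0")

```text
time_s: 15.15
ee_pos: [0.556, -0.0773, 0.2897]
tcp_rot: [-3.142, 0.001, -1.614]
contact_force: [0.2, 0.2, -0.4]
opening: 0.291
```

```bash
python3 - <<'E'
from h import *
np.set_printoptions(precision=3,suppress=True)
go([.557,-.048,.27])
m=arm.camera_model("wrist"); save(arm.camera("wrist"),"w5.png")
for q,z in dict(slot_rear=.008,slot_middle=.008,slot_front=.008).items():
    for d in arm.spot_point("wrist",q)[:2]: print(q,np.round(d["position"]),round(d["score"],2),atz(m,d["position"],z,True))
o=arm.observe()["ee_pos"]-[0,0,.102]
print("foot",pix(m,o,True))
cv2.imwrite("pics/w5b.png",cv2.resize(cv2.imread("pics/w5.png")[40:340,120:520],(800,600)))
E
```

```text
per row [-0.586  0.005  0.393] yaw -1.614 pos [ 0.556 -0.077  0.29 ] t 15.15
slot_rear [303. 146.] 0.62 [ 0.584 -0.055  0.008]
slot_middle [319. 202.] 0.74 [ 0.501 -0.073  0.008]
slot_middle [304. 166.] 0.65 [ 0.556 -0.054  0.008]
slot_front [299. 185.] 0.79 [ 0.528 -0.046  0.008]
slot_front [ 83. 209.] 0.69 [0.504 0.373 0.008]
foot [[318.764 201.214]]
```

View pics/w5b.png

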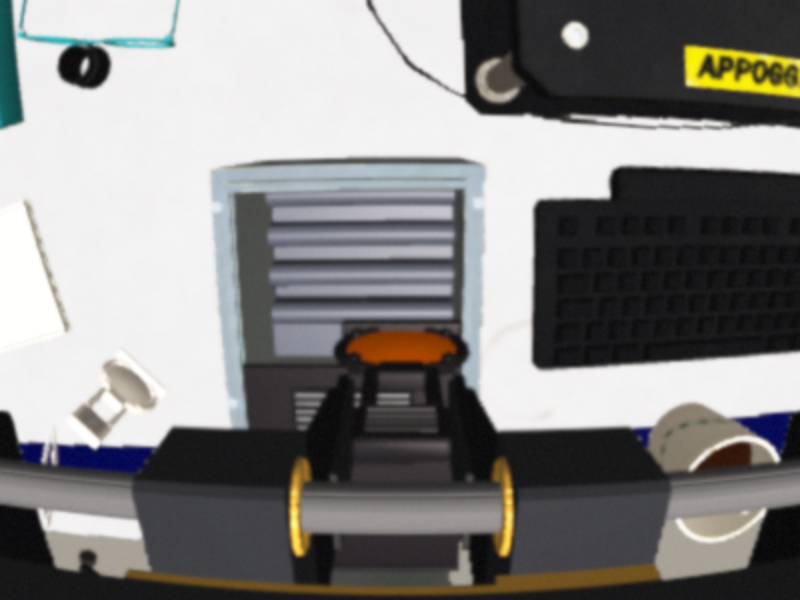

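>>> jog_arm(deltas="20 -0.25 0 0 0;20 -0.29 0 0 0;20 0 0 0.4 0;20 0 0 0.6 0;20 0 0 0.6 0;20 0 0 0.5 0;20 0 0 0.3 0;20 0 0 0 0;20 0 0 0 0")

```text
time_s: 16.25
ee_pos: [0.5581, -0.0502, 0.1705]
tcp_rot: [-3.141, -0.0, -1.614]
contact_force: [-0.1, 0.4, -0.1]
opening: 0.291
```

>>> jog_arm(deltas="20 0 0.02 0.3 0;20 0 0 0.3 0;20 0 0 0.14 0;20 0 0 0 0;20 0 0 0 0")

```text
time_s: 16.75
ee_pos: [0.5564, -0.0507, 0.1323]
tcp_rot: [3.141, 0.0, -1.614]
contact_force: [0.2, -0.6, -0.4]
opening: 0.297
```

```bash
python3 - <<'E'
from h import *
np.set_printoptions(precision=3,suppress=True)
m=arm.camera_model("wrist"); save(arm.camera("wrist"),"w6.png")
for q,z in dict(slot_rear=.008,slot_middle=.008,slot_front=.008).items():
    for d in arm.spot_point("wrist",q)[:2]: print(q,np.round(d["position"]),round(d["score"],2),atz(m,d["position"],z,True))
o=arm.observe()["ee_pos"]-[0,0,.102]
print(o,"foot",pix(m,o,True))
cv2.imwrite("pics/w6b.png",cv2.resize(cv2.imread("pics/w6.png")[60:310,160:480],(800,600)))
E
```

```text
slot_rear [319. 163.] 0.8 [ 0.587 -0.051  0.008]
slot_middle [318. 197.] 0.66 [ 0.554 -0.05   0.008]
slot_front [321. 220.] 0.78 [ 0.53  -0.051  0.008]
[ 0.557 -0.051  0.031] foot [[319.387 201.185]]
```

View pics/w6b.png

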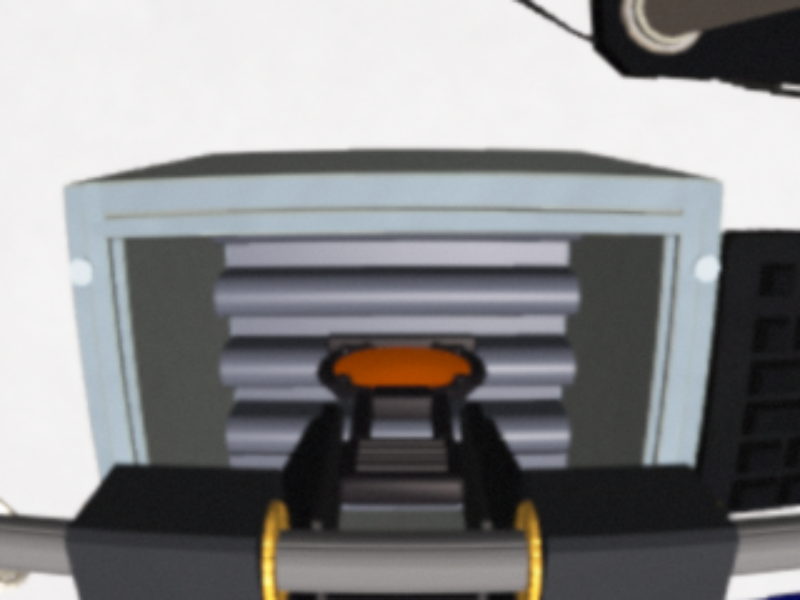

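```bash
python3 - <<'E'
from h import *
np.set_printoptions(precision=4,suppress=True)
m=arm.camera_model("wrist")
for r in(284,292,355,362,421,428): print("rib",r,atz(m,(319,60+r/2.4),.031,True))
for r in(335,): print("foot rear edge",r,atz(m,(319,60+r/2.4),.031,True))
for r in(250,325,395): print("slot floor",r,atz(m,(319,60+r/2.4),.008,True))
E
```

```text
rib 284 [ 0.5778 -0.0513  0.031 ]
rib 292 [ 0.5748 -0.0512  0.031 ]
rib 355 [ 0.5509 -0.0501  0.031 ]
rib 362 [ 0.5482 -0.05    0.031 ]
rib 421 [ 0.5244 -0.049   0.031 ]
rib 428 [ 0.5214 -0.0488  0.031 ]
foot rear edge 335 [ 0.5586 -0.0505  0.031 ]
slot floor 250 [ 0.5862 -0.0516  0.008 ]
slot floor 325 [ 0.556  -0.0503  0.008 ]
slot floor 395 [ 0.5261 -0.049   0.008 ]
```

>>> jog_arm(deltas="20 0 -0.03 0.06 0;20 0 0 0.06 0;20 0 0 0.06 0;20 0 0 0 0")

```text
time_s: 17.35
ee_pos: [0.5575, -0.0506, 0.1227]
tcp_rot: [3.14, 0.0, -1.614]
contact_force: [-0.7, -0.1, -0.8]
opening: 0.292
```

>>> jog_arm(deltas="20 0 0 0.06 0;20 0 0 0.06 0;20 0 0 0.06 0;20 0 0 0 0;20 0 0 0 0")

```text
time_s: 17.85
ee_pos: [0.5579, -0.0507, 0.1144]
tcp_rot: [3.141, 0.0, -1.614]
contact_force: [0.2, 0.2, -0.3]
opening: 0.295
```

>>> jog_arm(deltas="20 0 0 0.04 0;20 0 0 0.04 0;20 0 0 0 0;20 0 0 0 0")

```text
time_s: 18.25
ee_pos: [0.558, -0.0507, 0.1105]
tcp_rot: [3.142, 0.0, -1.614]
contact_force: [0.6, -0.6, -0.6]
opening: 0.293
```

>>> jog_arm(deltas="20 0 0 0.04 0;20 0 0 0.02 0;20 0 0 0 0;20 0 0 0 0")

```text
time_s: 18.65
ee_pos: [0.5596, -0.0509, 0.11]
tcp_rot: [-3.138, -0.0, -1.614]
contact_force: [-0.6, -0.6, 7.7]
opening: 0.292
```

>>> jog_arm(deltas="20 0 0 -0.03 0;28 0 0 0 0;32 0 0 0 0;38 0 0 0 0;46 0 0 0 0;46 0 0 0 0;46 0 0 0 0;46 0 0 0 0")

```text
time_s: 19.45
ee_pos: [0.558, -0.0507, 0.1089]
tcp_rot: [3.141, 0.0, -1.614]
contact_force: [-0.1, 0.5, 0.6]
opening: 0.48
```

>>> jog_arm(deltas="46 0 0 -0.1 0;46 0 0 -0.3 0;46 0 0 -0.5 0;46 0 0 -0.7 0;46 0 0 -0.8 0;46 0 0 -0.8 0;46 0 0 0 0")

```text
time_s: 20.15
ee_pos: [0.5614, -0.0513, 0.2788]
tcp_rot: [-3.127, -0.002, -1.614]
contact_force: [0.5, 0.5, 1.3]
opening: 0.482
```

```bash
python3 - <<'E'
from h import *
np.set_printoptions(precision=4,suppress=True)
m=arm.camera_model("wrist"); save(arm.camera("wrist"),"w7.png"); s=arm.camera("side"); save(s,"s7.png")
ms=arm.camera_model("side")
for q,z in dict(amber_grip=.109,amber_holder=.008,grip_pad=.131).items():
  for c,mm in(("wrist",m),("side",ms)):
    for d in arm.spot_point(c,q)[:3]: print(q,c,np.round(d["position"]),round(d["score"],2),atz(mm,d["position"],z,c=="wrist"))
a=cv2.resize(cv2.imread("pics/w7.png")[40:340,160:480],(420,394));b=cv2.resize(cv2.imread("pics/s7.png")[220:350,225:355],(380,394))
cv2.imwrite("pics/c7.png",np.hstack([a,b]))
E
```

```text
amber_grip wrist [320. 186.] 0.67 [ 0.5615 -0.0525  0.109 ]
amber_grip wrist [176. 262.] 0.67 [0.4703 0.1385 0.109 ]
amber_grip side [298. 292.] 0.88 [ 0.5541 -0.0515  0.109 ]
amber_holder wrist [204. 229.] 0.84 [0.477  0.1342 0.008 ]
amber_holder wrist [320. 171.] 0.8 [ 0.5594 -0.052   0.008 ]
amber_holder side [301. 308.] 0.85 [ 0.5547 -0.0508  0.008 ]
grip_pad wrist [317. 265.] 0.97 [ 0.4763 -0.045   0.131 ]
```

View pics/c7.png

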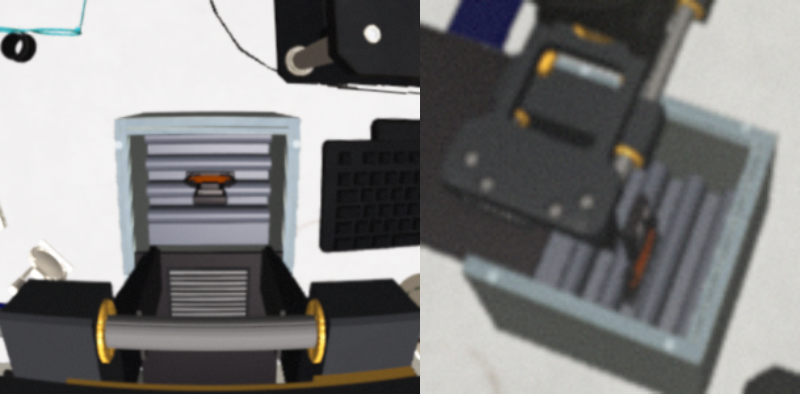

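```bash
python3 - <<'E'
from h import *
go([.476,-.047,.15])
E
```

```text
per row [-1.000e-03  1.629e+00  2.349e+00] yaw -1.614 pos [ 0.5574 -0.0506  0.2674] t 20.55
```

>>> jog_arm(deltas="20 0 0.4 0 0;0 0 0.6 0 0;0 0 0.62 0 0;0 0 0 0.6 0;0 0 0 0.7 0;0 0 0 0.6 0;0 0 0 0.3 0;0 0 0 0.1 0;0 0 0 0 0;0 0 0 0 0")

```text
time_s: 21.55
ee_pos: [0.4782, -0.0474, 0.1557]
tcp_rot: [-3.139, -0.0, -1.614]
contact_force: [-0.3, 0.4, 0.3]
opening: 0.006
```

>>> jog_arm(deltas="0 0 0 0.15 0;0 0 0 0.1 0;0 0 0 0.04 0;0 0 0 0.03 0;0 0 0 0 0;0 0 0 0 0")

```text
time_s: 22.15
ee_pos: [0.4799, -0.0474, 0.1422]
tcp_rot: [-3.135, -0.0, -1.614]
contact_force: [-0.6, 0.9, 12.8]
opening: 0.003
```

>>> jog_arm(deltas="0 0 0 -0.01 0;0 0 -0.1 0 0;0 0 -0.2 0 0;0 0 -0.2 0 0;0 0 -0.2 0 0;0 0 -0.2 0 0;0 0 -0.2 0 0;0 0 -0.2 0 0;0 0 -0.2 0 0;0 0 -0.2 0 0")

```text
time_s: 23.15
ee_pos: [0.5645, -0.0507, 0.1422]
tcp_rot: [-3.137, 0.001, -1.614]
contact_force: [-2.1, 2.4, 12.4]
opening: 0.005
```

>>> jog_arm(deltas="0 0 -0.2 0 0;0 0 -0.2 0 0;0 0 -0.1 0 0;0 0 0 0 0;0 0 0 0 0")

```text
time_s: 23.65
ee_pos: [0.5861, -0.0522, 0.1421]
tcp_rot: [3.138, -0.001, -1.614]
contact_force: [-11.6, 0.6, 17.3]
opening: 0.005
```

```bash
python3 - <<'E'
from h import *
arm.camera("side"); m=arm.camera_model("side")
for d in arm.spot_point("side","grip_pad")[:2]: print(d,atz(m,d["position"],.131))
E
```

```text
{'position': [309.0, 290.9], 'score': 0.81} [ 0.57614859 -0.04935297  0.131     ]
```

>>> jog_arm(deltas="0 0 0 -0.05 0;0 0 0 -0.3 0;0 0 0 -0.7 0;0 0 0 -0.8 0;0 0 0 -0.8 0;0 0 0.7 0 0;0 0 0.7 0 0;0 0 0.7 0 0;0 0 0.5 0 0;0 0 0 0 0")

```text
time_s: 24.75
ee_pos: [0.4555, -0.0461, 0.2718]
tcp_rot: [-3.14, -0.0, -1.615]
contact_force: [0.2, 0.0, 0.0]
opening: 0.004
```

```bash
python3 - <<'E'
from h import *
print(arm.observe()["contact_force"],arm.observe()["ee_pos"])
for c in("side","wrist","scene"):
    m=arm.camera_model(c); save(arm.camera(c),c+"9.png")
    for q,z in(("grip_pad",.131),("green_holder",.039),("amber_holder",.008)):
        for d in arm.spot_point(c,q)[:3]: print(c,q,np.round(d["position"]),round(d["score"],2),atz(m,d["position"],z,c=="wrist"))
a=cv2.resize(cv2.imread("pics/side9.png")[225:355,225:355],(400,400),interpolation=cv2.INTER_CUBIC);b=cv2.resize(cv2.imread("pics/wrist9.png")[30:260,200:430],(400,400));cv2.imwrite("pics/c9.png",np.hstack([a,b]))
E
```

```text
[0.24124529 0.02002097 0.04176258] [ 0.45552798 -0.04613075  0.27184953]
side grip_pad [310. 292.] 0.82 [ 0.57885777 -0.05019291  0.131     ]
side green_holder [340. 142.] 0.74 [0.51329515 0.3640552  0.039     ]
wrist grip_pad [319.  70.] 0.69 [ 0.57696103 -0.05139417  0.131     ]
wrist grip_pad [ 76. 135.] 0.61 [0.54253675 0.24712797 0.131     ]
wrist grip_pad [ 62. 154.] 0.58 [0.52289801 0.27970406 0.131     ]
wrist green_holder [ 62. 155.] 0.98 [0.51675904 0.38077287 0.039     ]
wrist amber_holder [192. 164.] 0.94 [0.47450147 0.14079691 0.008     ]
scene grip_pad [241. 145.] 0.98 [ 0.57128171 -0.05421816  0.131     ]
scene green_holder [410. 262.] 0.97 [0.51271546 0.36961459 0.039     ]
scene green_holder [376. 261.] 0.62 [0.55661263 0.32022118 0.039     ]
scene amber_holder [339. 205.] 0.47 [0.4709034  0.14867768 0.008     ]
```

View pics/c9.png

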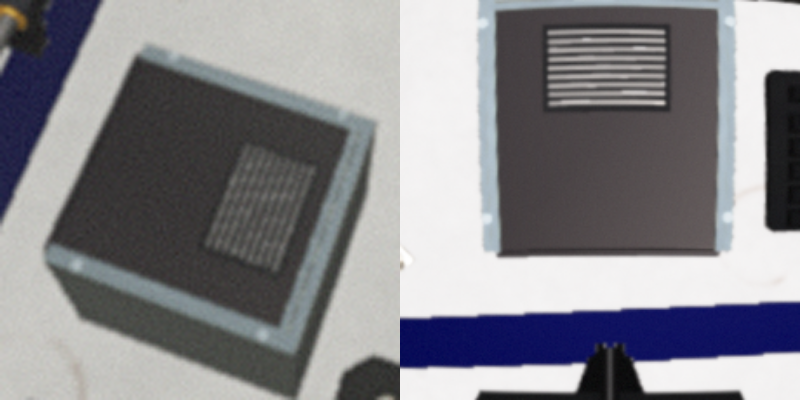

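```bash
python3 -c "
from bench import arm
print(arm.hand_in(),arm.observe()['time_s'])"
```

```text
the job is handed in; nothing more can be done
the job is handed in; nothing more can be done
```

The amber lens is in the middle slot of the rack with the lid shut, and I handed the job in at about 25 s of the 61 s allowed; the hand-in gives no verdict. I dragged the lid open to its stop and lifted the amber lens off the right hook. I lowered it until it touched the slot floor at the expected height, released it, and pushed the lid back to its stop.

**Lid:** the stop showed as about 12 N of resistance at the end of the push. Afterwards the pad measured x = 0.571 to 0.579 m across the three cameras. Before opening it had measured about 0.576 m, with one side-camera reading of 0.570 m. The final picture shows the lid flush with the box.

**Amber lens:** it looked upright in the slot in the last pictures before the lid was closed. It cannot be seen now, so I did not check it again after closing.

**Green lens and arm:** the green lens still hangs at its hook, about (0.515, 0.37). The arm is clear, with about 0 N contact force.

**Disagreements:** estimates of the box's turn differed between fits, from about -0.02 to -0.09 rad; I used about -0.045, and the lens went into the slot without resistance. At the end the networks also labelled the white look-alike as the amber holder; I never touched it.

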